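Line up capacitors by height on the test rack

ROBOT

A 7-joint arm with a two-finger parallel gripper is mounted at the origin on the work surface. World frame = base frame: x ahead of the robot, y to its left, z up, the work surface at z = 0. Lengths are in m, angles in rad, forces in N, time in s.
With the tool pointing down it reaches from about 0.4 to 0.85 m from the base axis. Payload 4.5 kg.
Tool frame: the origin (TCP) lies where the fingers leave the gripper's body, on its centre line; the fingertips stand 64 mm ahead of it and the grasp point (between the pads) lies 45 mm ahead of it; z points along the fingers, y is the direction in which the jaws open and shut (so a half turn about z gives the same grasp; the last joint's range is limited). The gripper opens to 88 mm and grips with 3 to 60 N. Pads are 18 mm wide; open, the fingers measure 123 mm over their backs; the gripper's body (75 mm by 187 mm) begins 45 mm behind the grasp point.
Start: joints at [-1.091, 0.689, -0.195, 1.565, 0.157, 0.902, -0.215], TCP at [0.269, 0.564, 0.303] pointing down, gripper open.
Joint ranges: [-3.01, 3.01], [-0.46, 2.08], [-1.47, 1.51], [0.13, 2.56], [-1, 4.14], [0.04, 2.09], [-2.66, 2.66]. Speed limits (rad/s): [2.57, 2.57, 3.14, 3.14, 3.14, 3.14, 3.14].

INTERFACE

Orientations are given as a unit quaternion [x, y, z, w].
In Python, from plant import monitor, snapshot, workorder, finder gives the robot as it stands.
- The arm moves only by the tool carry_out, never from a script. Its argument "motion" is one flat list of numbers, 6 for each row, row after row: the shift along the tool's x, y, z in cm, then the turn, a rotation vector about the tool's x, y, z in rad. In form: [x, y, z, rx, ry, rz, x, y, z, rx, ry, rz, ...]. A call has 1 to 8 rows; each row shifts and turns the commanded pose from where the row before left it, along the tool's axes as they then stand; what a row does not reach is not made up. A row lasts 1/8 s, in which the tool goes at most 62.5 mm and 10.7 degrees, less where a joint would pass 70% of its speed; a pose out of reach is approached as far as the arm can. A call with a gripper value outside its range is refused whole. "hand" is the finger opening in cm, from 0 to 8.81, set as the call begins (left out, the last holds). The fingers move at their own pace and stop on an object; "grip_force" is the grip in N (left out, the last holds). Time passes only in rows, so rows that do not move let the fingers close. It gives the time, the measured TCP pose, the force and the opening at its end, in the units of the state.
- monitor.get_state(): the state, without advancing time (a new reading comes with each control period).
- snapshot(name): name is "side" or "top"; returns a dict with "frame" (400x640x3 uint8, red, green, blue), "range_z" (400x640 float32, m along the optical axis (not along the pixel's ray), 0 where there is no reading), "fx", "fy", "cx", "cy" (pixels), "D" ([k1, k2, p1, p2, k3] as OpenCV has them; the pictures are not rectified), "rvec" (rotation vector, rad) and "tvec" (3), from world to camera coordinates, as OpenCV has them. Camera axes: x right, y down, z forward; pixel columns grow to the right and rows downward; lengths in m; the calibration is good to about 2 mm. A picture is of the moment at which its call begins.
- workorder.finish_job(): hands the job in, once; it reports no verdict.
Trained networks look in a picture, given as the dict that the camera call returned (one of the last four; its "shot" number tells which), for a name from the list of things; names that differ only in an ending like _2 or _b are one class to them, and where a whole thing is asked for, a point or a joint stands for the part that bears it (a point fixed in the world has none). Each returns a list of dicts, best first, with "p" (0 to 1); they miss things now and then, are a little off and sometimes report something else, mostly with a low value. They report only what shows in the picture. A call takes as long as a camera call.
- finder.masks_of(picture, thing): "pixels" (400x640 bool, what is visible of it) and "extent" ([left, top, right, bottom] in pixels, round what is visible of it).
The state is a dict: "clock": time; "q": joint angles; "qd": joint speeds; "joint_torque": joint torques, N m; "tool_pos": TCP position; "eef_rot": TCP orientation; "contact_force": force on the tool from outside, world axes, zero at the start; "moment": the same for the moment, N m; "opening": opening from 0.0 (shut) to 1.0 (fully open).
Only numpy, scipy, OpenCV 4.12 (cv2) and the standard library are available. Lean on these libraries where they do the work, as an engineer would, in place of code of your own. Each camera call takes 0.05 s, during which the arm holds its last target. There are 200 camera calls.

TASK

Stand the four black can capacitors on the pads of the aluminium test rack in order of height: the tallest on the pad next to the brass post, then each shorter one in turn, the shortest farthest from the post. Keep them upright throughout, stand each one well centred on its own pad and let go of it, and leave the circuit board alone.

Things in the scene. Friction and masses are not known exactly. Their poses are not given: they have to be found in the camera images.
- cap52_center (a point): black round can capacitor standing upright, 50 mm in diameter, 52 mm tall in all (smooth can 46 mm, with two 6 mm brass screw terminals on its top); loose, 0.1 to 0.4 kg. The point is its centre on its axis, 26 mm above its underside; z points up its axis, its yaw is arbitrary
- cap74_center (a point): black round can capacitor standing upright, 40 mm in diameter, 74 mm tall in all (smooth can 68 mm, with two 6 mm brass screw terminals on its top); loose, 0.1 to 0.4 kg. The point is its centre on its axis, 37 mm above its underside; z points up its axis, its yaw is arbitrary
- cap96_center (a point): black round can capacitor standing upright, 52 mm in diameter, 96 mm tall in all (smooth can 90 mm, with two 6 mm brass screw terminals on its top); loose, 0.1 to 0.4 kg. The point is its centre on its axis, 48 mm above its underside; z points up its axis, its yaw is arbitrary
- cap120_center (a point): black round can capacitor standing upright, 44 mm in diameter, 120 mm tall in all (smooth can 114 mm, with two 6 mm brass screw terminals on its top); loose, 0.1 to 0.4 kg. The point is its centre on its axis, 60 mm above its underside; z points up its axis, its yaw is arbitrary
- pad1_top (a point): one of the four equal round grey pads, 62 mm in diameter with a thin dark ring and cross, in a straight row 85 mm apart on the test rack (pad1 to pad4 in that order along the row; the number says nothing of which capacitor goes there). The point is the centre of its upper face, 18 mm above the bench; x points across the row, y along it from pad1 to pad4. The rack is a fixed aluminium bar 76 mm wide, 460 mm long, 15 mm tall
- pad2_top (a point): one of the four equal round grey pads, 62 mm in diameter with a thin dark ring and cross, in a straight row 85 mm apart on the test rack (pad1 to pad4 in that order along the row; the number says nothing of which capacitor goes there). The point is the centre of its upper face, 18 mm above the bench; x points across the row, y along it from pad1 to pad4. The rack is a fixed aluminium bar 76 mm wide, 460 mm long, 15 mm tall
- pad3_top (a point): one of the four equal round grey pads, 62 mm in diameter with a thin dark ring and cross, in a straight row 85 mm apart on the test rack (pad1 to pad4 in that order along the row; the number says nothing of which capacitor goes there). The point is the centre of its upper face, 18 mm above the bench; x points across the row, y along it from pad1 to pad4. The rack is a fixed aluminium bar 76 mm wide, 460 mm long, 15 mm tall
- pad4_top (a point): one of the four equal round grey pads, 62 mm in diameter with a thin dark ring and cross, in a straight row 85 mm apart on the test rack (pad1 to pad4 in that order along the row; the number says nothing of which capacitor goes there). The point is the centre of its upper face, 18 mm above the bench; x points across the row, y along it from pad1 to pad4. The rack is a fixed aluminium bar 76 mm wide, 460 mm long, 15 mm tall
- post_foot (a point): upright brass post with a ball on top, 74 mm tall and 28 mm wide at the foot, fixed on the rack at one end of the row of pads (either end), 72.5 mm beyond the end pad's centre; the other end has only a low flat steel disc. The point is the centre of its foot, on the rack's upper face, 15 mm above the bench
- board: bystander: blue circuit board 110 x 150 mm, up to 19 mm tall, lying loose on the bench off to the right side; leave it alone. Origin at the centre of its underside

How it is judged:
By the outcome, as a careful person would: the job done as asked, in the order asked, and still so for the second after the job is handed in, with the robot touching nothing.
It also fails if it takes over 120 s, if anything falls off the work surface, if the arm or the gripper's body presses on something with over 40 N, if the wrist force passes 120 N, or if a joint passes its speed limit or range.

## Working session

There is one attempt and no reset: what is moved stays moved. The work goes in short steps, Python scripts to look and compute and a tool call to move; the robot and the scene stay as the last step left them, time stands still between calls to the robot, and variables do not carry over. Pictures are saved under pics/ and viewed, about 12 in all and at most 16, crops included, and the job is handed in when it is done.

Besides the shell and the picture viewer there is one more tool, called after "Emit:" as a command line: name --argument value ..., lists and objects as JSON in quotes. carry_out: Moves the arm, as the interface text tells. Its arguments: {"type":"object","properties":{"motion":{"type":"array"},"hand":{"type":"number"},"grip_force":{"type":"number"}},"required":["motion"]}

```bash
ls; mkdir -p pics
python3 - <<'E'
from plant import monitor, snapshot
import cv2, numpy as np
print(monitor.get_state())
for n in ("side","top"):
    s=snapshot(n); cv2.imwrite(f"pics/{n}0.png",s["frame"][:,:,::-1])
    R=cv2.Rodrigues(np.array(s["rvec"]))[0]; print(n,s["fx"],s["cx"],s["D"],(-R.T@np.array(s["tvec"]).ravel()),R.tolist())
E
```

```text
pics
{'clock': 0.0, 'q': array([-1.09119868,  0.68997877, -0.19450456,  1.5663083 ,  0.15731963,
        0.90250418, -0.21508589]), 'qd': array([-0.00043644,  0.0010296 , -0.00076298,  0.00108312,  0.00269079,
       -0.00211744,  0.00032574]), 'joint_torque': array([ 9.20508573e-04, -5.27561152e+01, -1.26616392e+00, -1.53424573e+01,
       -5.25027502e-02,  6.54294287e-03,  1.67313101e-04]), 'tool_pos': array([0.26931522, 0.56344413, 0.30192247]), 'eef_rot': array([ 2.21009276e-01,  9.75271288e-01, -8.94198827e-04, -1.24669937e-04]), 'contact_force': array([-0.30581943, -0.67008385, -0.06593489]), 'moment': array([-0.00731305, -0.03612435,  0.03909773]), 'opening': 1.0048632223424045}
side 364.21888290666044 320.019086934166 [0.01517515 0.         0.         0.         0.        ] [0.10739618 0.42939385 0.58598075] [[-0.7580177026473345, -0.6522265940057602, -0.003103634144411227], [-0.38398933186634265, 0.4501086829131805, -0.8061974736868143], [0.5272204050357847, -0.6099201944826937, -0.5916384038211989]]
top 435.85911542054873 320.53057607433624 [0.01357601 0.         0.         0.         0.        ] [ 0.45733175 -0.11220683  1.16931545] [[-0.0015956693725981408, -0.9994717238229365, -0.03246116322101965], [-0.9957521340745517, 0.0045764553775374806, -0.09196055427276337], [0.09206053076769542, 0.03217653391193243, -0.9952334044535405]]
```

View pics/side0.png

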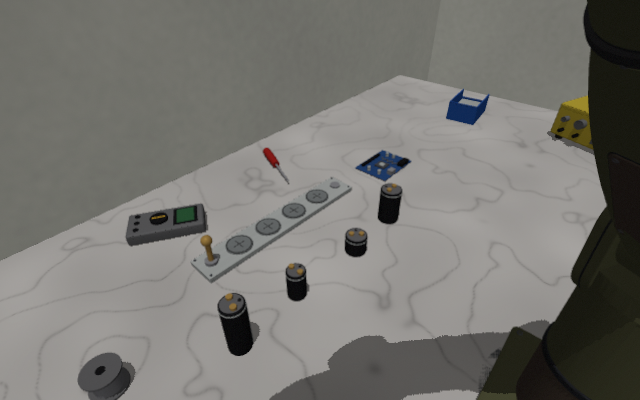

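View pics/top0.png

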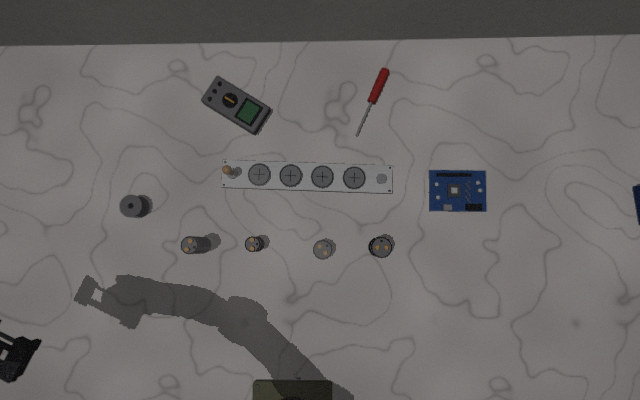

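```bash
cat > h.py <<'E'
import numpy as np, cv2
from scipy.optimize import minimize
from plant import monitor, snapshot, finder
CAPS={"cap52":(.025,.046,.052),"cap74":(.020,.068,.074),"cap96":(.026,.090,.096),"cap120":(.022,.114,.120)}
def cam(s): return np.array([[s["fx"],0,s["cx"]],[0,s["fy"],s["cy"]],[0,0,1]]),np.array(s["D"],float)
def proj(s,P):
    K,D=cam(s); return cv2.projectPoints(np.array(P,float).reshape(-1,3),np.array(s["rvec"]),np.array(s["tvec"]),K,D)[0][:,0]
def cloud(s,m):
    K,D=cam(s); v,u=np.nonzero(m&(s["range_z"]>0)); z=s["range_z"][v,u]
    n=cv2.undistortPoints(np.stack([u,v],1).astype(np.float64)[:,None],K,D)[:,0]
    R=cv2.Rodrigues(np.array(s["rvec"]))[0]
    return (np.c_[n*z[:,None],z]-np.array(s["tvec"]).ravel())@R
def ray(s,uv,z0):
    K,D=cam(s); n=cv2.undistortPoints(np.array(uv,float).reshape(1,1,2),K,D)[0,0]
    R=cv2.Rodrigues(np.array(s["rvec"]))[0]; c=-R.T@np.array(s["tvec"]).ravel(); d=R.T@np.r_[n,1]
    return c+d*(z0-c[2])/d[2]
def mask(s,name):
    r=finder.masks_of(s,name); return (r[0]["p"],r[0]["pixels"],r) if r else (0,None,r)
t=np.linspace(0,2*np.pi,40)
def sil(s,x,y,z0,r,h):   # soft silhouette at 4x
    P=np.r_[np.c_[x+r*np.cos(t),y+r*np.sin(t),0*t+z0],np.c_[x+r*np.cos(t),y+r*np.sin(t),0*t+z0+h]]
    return cv2.convexHull(proj(s,P).astype(np.float32))
def cost(s,m,hull,box):
    l,tp,rr,b=box; im=np.zeros(((b-tp)*4,(rr-l)*4),np.uint8)
    q=((hull.reshape(-1,2)+.5-[l,tp])*4-.5)*16
    cv2.fillConvexPoly(im,np.round(q).astype(np.int32),255,shift=4)
    f=cv2.resize(im,(rr-l,b-tp),interpolation=cv2.INTER_AREA)/255.
    return np.abs(f-m[tp:b,l:rr]).sum()
def fit(views,r,h,z0,x0):  # views: [(s,mask)]
    vb=[]
    for s,m in views:
        v,u=np.nonzero(m); vb.append((s,m,(max(u.min()-15,0),max(v.min()-15,0),min(u.max()+16,640),min(v.max()+16,400))))
    f=lambda p:sum(cost(s,m,sil(s,p[0],p[1],z0,r,h),b) for s,m,b in vb)
    o=minimize(f,x0,method="Nelder-Mead",options=dict(initial_simplex=np.array(x0)+np.array([[0,0],[.01,0],[0,.01]]),xatol=1e-4))
    return o.x,o.fun,sum(m.sum() for _,m in views)
E
python3 - <<'E'
from h import *
S=snapshot("side");T=snapshot("top")
np.set_printoptions(precision=4,suppress=True)
for c,(r,h,H) in CAPS.items():
    v=[]
    for n,s in(("side",S),("top",T)):
        p,m,rr=mask(s,c+"_center")
        if m is None: print(c,n,"none");continue
        P=cloud(s,m); print(c,n,round(p,2),len(rr),[x["extent"] for x in rr][:3],"z98",np.percentile(P[:,2],[2,50,90,98]),"mean",P[P[:,2]>np.percentile(P[:,2],60)].mean(0))
        v.append((s,m))
    x0=P[P[:,2]>np.percentile(P[:,2],60)].mean(0)[:2]
    for vv in [[a] for a in v]+[v]: print("   fit",*fit(vv,r,h,0.,x0))
for k in range(1,5):
  for n,s in(("side",S),("top",T)):
    p,m,rr=mask(s,f"pad{k}_top")
    for q in rr:
        v,u=np.nonzero(q["pixels"]);print(k,n,round(q["p"],2),q["extent"],ray(s,(u.mean(),v.mean()),.018),"z",np.median(cloud(s,q["pixels"])[:,2]))
  if k==1: pass
for n,s in(("side",S),("top",T)):
    for q in mask(s,"post_foot")[2]:
        print("post",n,round(q["p"],2),q["extent"])
E
```

```text
cap52 side 0.86 1 [[344.9, 228.0, 369.4, 259.3]] z98 [-0.0008  0.0389  0.0464  0.0508] mean [ 0.4391 -0.0771  0.046 ]
cap52 top 0.87 3 [[312.2, 240.5, 331.8, 257.6], [311.0, 166.6, 333.4, 187.8], [243.8, 235.4, 262.0, 255.3]] z98 [0.0389 0.0452 0.0495 0.0525] mean [ 0.4439 -0.0808  0.0483]
   fit [ 0.4397 -0.078 ] 40.02745098039216 591
   fit [ 0.4437 -0.0789] 17.799999999999997 295
   fit [ 0.4413 -0.0792] 84.80000000000001 886
cap74 side 0.68 1 [[283.4, 263.7, 306.9, 299.4]] z98 [-0.0009  0.0506  0.0687  0.0732] mean [0.4533 0.1015 0.0677]
cap74 top 0.71 1 [[243.8, 236.6, 264.7, 255.1]] z98 [0.0188 0.0666 0.0717 0.0742] mean [0.4564 0.0971 0.0701]
   fit [0.456  0.0992] 49.015686274509804 764
   fit [0.458  0.0973] 33.015686274509804 234
   fit [0.4565 0.0987] 87.46274509803922 998
cap96 side 0.8 1 [[378.9, 184.9, 402.6, 223.5]] z98 [-0.0018  0.0576  0.0892  0.0937] mean [ 0.4418 -0.2167  0.0852]
cap96 top 0.78 1 [[369.5, 241.5, 389.6, 256.5]] z98 [0.0173 0.0894 0.0929 0.0961] mean [ 0.4492 -0.2242  0.092 ]
   fit [ 0.4459 -0.2252] 34.227450980392156 860
   fit [ 0.4469 -0.2249] 41
[... 297 characters left out ...]
 [0.4556 0.2435] 102.81960784313725 1578
   fit [0.4555 0.2404] 73.5921568627451 410
   fit [0.4556 0.2435] 178.70588235294116 1988
1 side 0.65 [305.4, 190.4, 329.3, 204.6] [ 0.6272 -0.1595  0.018 ] z 0.016661079900577053
1 top 0.73 [346.2, 167.6, 365.8, 190.8] [ 0.6321 -0.1635  0.018 ] z 0.01719722224101998
2 top 0.58 [309.7, 167.3, 331.1, 185.9] [ 0.6371 -0.0774  0.018 ] z 0.017182901566613645
3 side 0.65 [255.9, 221.1, 280.0, 234.5] [0.6356 0.0107 0.018 ] z 0.016663545905455292
3 top 0.83 [278.6, 165.8, 303.8, 185.3] [0.6391 0.0057 0.018 ] z 0.01715916453425241
4 top 0.91 [245.8, 163.6, 272.3, 183.3] [0.6434 0.0897 0.018 ] z 0.017589312338058175
post side 0.66 [200.5, 236.1, 216.9, 269.4]
```

The pictures show the caps in a row, side-view left to right: cap120 (235,323), cap74 (296,281), cap52 (356,241), cap96 (389,203). The post is at the left end of the rack (top view 228,171), so it is next to pad4. The heights measured from range agree with the text. I'll place the shortest first, with the jaws across the row, and start by turning the tool in line with the world axes.

Emit:
carry_out --motion '[0,0,0,0,0,0.14,0,0,0,0,0,0.14,0,0,0,0,0,0.14,0,0,0,0,0,0.14,0,0,0,0,0,0.14,0,0,0,0,0,0.14,0,0,0,0,0,0.14,0,0,0,0,0,0.145]' --hand 8.8

```text
clock: 2.1
tool_pos: [0.2693, 0.564, 0.3027]
eef_rot: [0.709, 0.706, -0.0, -0.0]
contact_force: [0.1, -0.1, -0.2]
opening: 1.001
```

```bash
cat > pads.py <<'E'
from h import *
# pad centres: fit the 31 mm disc outline to the grey-on-bright pad pixels near the network's place
def pads(s):
    out=[]
    g=cv2.cvtColor(s["frame"],cv2.COLOR_RGB2GRAY)
    for x,y in [(.630,-.1615),(.635,-.0765),(.6375,.008),(.6415,.092)]:
        u,v=proj(s,[x,y,.018])[0]; hull=sil(s,x,y,.018,.045,0).astype(np.int32)
        roi=np.zeros(g.shape,np.uint8); cv2.fillConvexPoly(roi,hull,1)
        th,_=cv2.threshold(g[roi>0].reshape(-1,1),0,255,cv2.THRESH_OTSU)
        core=np.zeros(g.shape,np.uint8); cv2.fillConvexPoly(core,sil(s,x,y,.018,.037,0).astype(np.int32),1)
        m=(core>0)&(g<=th); n,l,st,_=cv2.connectedComponentsWithStats(m.astype(np.uint8)); k=1+st[1:,4].argmax()
        m=cv2.morphologyEx((l==k).astype(np.uint8),cv2.MORPH_CLOSE,np.ones((5,5)))>0
        p,f,a=fit([(s,m)],.031,0,.018,[x,y]); out.append(p); print(th,p,round(f,1),a)
    return np.array(out)
E
python3 - <<'E'
from pads import *
for n in("side","top"): print(n); p=pads(snapshot(n)); print(np.linalg.norm(np.diff(p,axis=0),axis=1))
st=monitor.get_state();print(st["tool_pos"],st["eef_rot"],st["q"])
E
```

```text
side
116.0 [ 0.62970887 -0.16046836] 25.7 271
116.0 [ 0.63335593 -0.07596925] 21.8 314
116.0 [0.6370932  0.00853757] 22.9 368
115.0 [0.64084103 0.09318692] 26.4 436
[0.08457777 0.08458942 0.08473228]
top
96.0 [ 0.63251271 -0.16383191] 20.0 431
97.0 [ 0.63626282 -0.07888609] 18.2 426
96.0 [0.63996687 0.00520886] 21.7 428
100.0 [0.6434868  0.09004097] 15.6 424
[0.08502855 0.08417649 0.0849051 ]
[0.26923622 0.56405946 0.30271354] [7.07092390e-01 7.07121155e-01 6.26234863e-05 1.44865666e-04] [-1.27304169  0.69008924  0.13387602  1.57594005 -0.10979503  0.88292899
 -1.09963236]
```

Emit:
carry_out --motion '[-4,1.1,0,0,0,0,-4,1.1,0,0,0,0,-4,1.1,0,0,0,0,-4,1.1,0,0,0,0,-4,1.1,0,0,0,0,-4,1.1,0,0,0,0,-4,1.1,0,0,0,0,-4,1.1,0,0,0,0]'

```text
clock: 3.2
tool_pos: [0.3579, 0.2428, 0.303]
eef_rot: [0.706, 0.708, 0.001, 0.0]
contact_force: [1.0, 0.4, 0.4]
opening: 1.0
```

Emit:
carry_out --motion '[-4,1.1,0,0,0,0,-4,1.1,0,0,0,0,-4,1.1,0,0,0,0,-4,1.1,0,0,0,0,-4,1.1,0,0,0,0,-4,1.1,0,0,0,0,-4,1.1,0,0,0,0,0,0,0,0,0,0]'

```text
clock: 4.2
tool_pos: [0.4352, -0.0392, 0.3029]
eef_rot: [0.708, 0.706, 0.0, 0.001]
contact_force: [-0.1, 0.4, -0.2]
opening: 0.999
```

Emit:
carry_out --motion '[-4,0.6,0,0,0,0,0,0,4,0,0,0,0,0,4,0,0,0,0,0,4,0,0,0,0,0,4,0,0,0,0,0,4,0,0,0,0,0,2.8,0,0,0,0,0,0,0,0,0]'

```text
clock: 5.2
tool_pos: [0.4499, -0.0763, 0.08]
eef_rot: [0.706, 0.708, -0.004, -0.007]
contact_force: [0.9, 0.6, 0.6]
opening: 1.0
```

Run:
```python
from h import *
s=snapshot("side"); cv2.imwrite("pics/a1.png",cv2.resize(s["frame"][130:310,250:490,::-1],None,fx=3,fy=3))
```

```text
(no output)
```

View pics/a1.png

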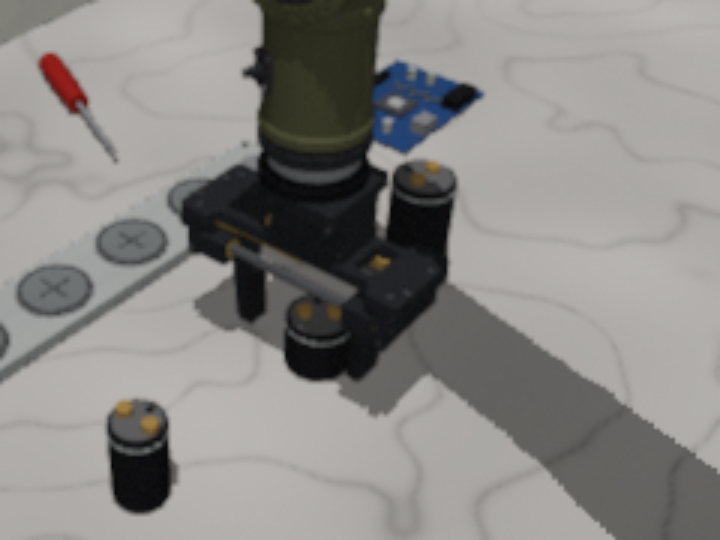

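Emit:
carry_out --motion '[0,0,0,0,0,0,0,0,0,0,0,0]'

```text
clock: 5.5
tool_pos: [0.4496, -0.0774, 0.0821]
eef_rot: [0.707, 0.707, -0.004, -0.006]
contact_force: [-0.3, -0.9, 0.5]
opening: 0.997
```

Run:
```python
from plant import monitor
s=monitor.get_state(); print(s["q"],s["tool_pos"],s["eef_rot"])
```

```text
[ 0.07741501  0.91814352 -0.0114644   2.19451146  0.1723695   0.04336574
 -0.10132515] [ 0.44958015 -0.07742259  0.08212951] [ 0.70689649  0.70728308 -0.00387571 -0.00574202]
```

The q6 joint sits at its limit, so this is the inner edge of reach. I'll ease slightly outward to be upright; the closing jaws will centre the can.

Emit:
carry_out --motion '[-0.15,0.3,0.3,0,0,0,0,0,0,0,0,0]'

```text
clock: 5.75
tool_pos: [0.4528, -0.0793, 0.0781]
eef_rot: [0.707, 0.707, -0.004, -0.006]
contact_force: [-1.1, 0.2, 0.3]
opening: 0.999
```

Run:
```python
from plant import monitor
s=monitor.get_state(); print(s["q"],s["tool_pos"],s["eef_rot"])
```

```text
[ 0.08110792  0.92703874 -0.01183522  2.1837487   0.17478265  0.04581337
 -0.1008755 ] [ 0.45282297 -0.0792857   0.07814706] [ 0.70714239  0.70703474 -0.00409247 -0.00589685]
```

Emit:
carry_out --motion '[0,0,0,0,0,0,0,0,0,0,0,0,0,0,0,0,0,0,0,0,0,0,0,0,0,0,0,0,0,0,0,0,0,0,0,0]' --hand 4 --grip_force 20

```text
clock: 6.5
tool_pos: [0.4521, -0.0791, 0.0781]
eef_rot: [0.707, 0.707, -0.005, -0.006]
contact_force: [-2.3, 0.1, 1.5]
opening: 0.559
```

Emit:
carry_out --motion '[0,0,-1,0,0,0,0,0,-3,0,0,0,0,0,-3,-0.014,0.003,0,-1.7,3.6,0,0,0,0,-1.7,3.6,0,0,0,0,-1.7,3.6,0,0,0,0,-1.7,3.6,0,0,0,0,-1.5,3.5,0,0,0,0]'

```text
clock: 7.5
tool_pos: [0.6337, -0.1633, 0.1481]
eef_rot: [0.707, 0.707, 0.002, -0.002]
contact_force: [-0.1, 0.4, -2.8]
opening: 0.559
```

Emit:
carry_out --motion '[0,0,0,0,0,0,0,0,0,0,0,0]'

```text
clock: 7.75
tool_pos: [0.6315, -0.1618, 0.1473]
eef_rot: [0.707, 0.707, 0.001, -0.003]
contact_force: [-0.4, 0.2, -2.2]
opening: 0.563
```

```bash
cat > held.py <<'E'
from h import *
import sys
# where each camera sees the held/placed cap vs. each camera's own pad; usage: held.py cap pad z_bottom file
PADS={"side":[(.6297,-.1605),(.6334,-.0760),(.6371,.0085),(.6408,.0932)],"top":[(.6325,-.1638),(.6363,-.0789),(.6400,.0052),(.6435,.0900)]}
c,k,z0=sys.argv[1],int(sys.argv[2]),float(sys.argv[3]); r,h,H=CAPS[c]
st=monitor.get_state(); print("tcp",st["tool_pos"],"rot",st["eef_rot"],"open mm",st["opening"]*88.1)
ims=[]
for n in("side","top"):
    s=snapshot(n); p,m,rr=mask(s,c+"_center"); pad=np.array(PADS[n][k-1]); u,v=np.clip(proj(s,[*pad,.05])[0].astype(int),[100,80],[539,319])
    ims.append(cv2.resize(s["frame"][v-80:v+80,u-100:u+100,::-1],None,fx=2.0,fy=2.0))
    print(n,"p",[(round(q["p"],2),q["extent"]) for q in rr[:3]])
    if m is not None:
        x,f,a=fit([(s,m)],r,h,z0,list(pad)); P=cloud(s,m)
        print("  fit",x,round(f,1),a,"minus pad mm",(x-pad)*1e3,"z pct",np.percentile(P[:,2],[2,50,98]))
if len(sys.argv)>4: cv2.imwrite(sys.argv[4],np.hstack(ims))
E
python3 held.py cap52 1 0.08 pics/b1.png
```

```text
tcp [ 0.63149732 -0.16184892  0.14730765] rot [ 0.70701059  0.70719504  0.00131747 -0.00307634] open mm 49.58822837290083
side p [(0.6, [306.8, 159.3, 323.7, 187.2])]
  fit [ 0.62032101 -0.14495951] 144.0 348 minus pad mm [-9.37898546 15.54048523] z pct [-0.00097186  0.10129173  0.11897118]
top p [(0.57, [221.5, 164.9, 237.3, 178.6])]
  fit [ 0.6325 -0.1638] 144.0 144 minus pad mm [0. 0.] z pct [0.01596131 0.04714815 0.08949068]
```

View pics/b1.png

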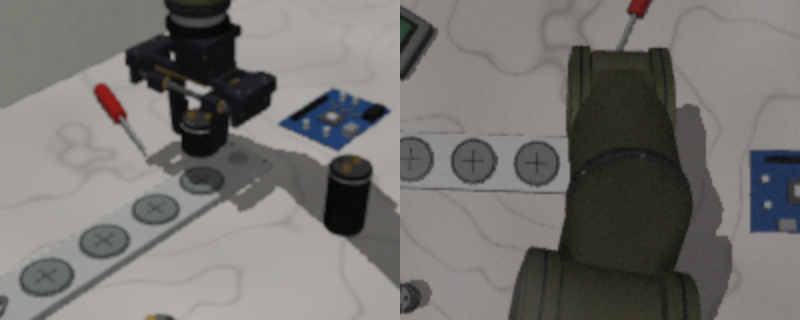

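The can hangs upright between the jaws (side crop 200,130) above pad1 (200,178). The top view is hidden by the arm. Lowering now.

Emit:
carry_out --motion '[0,0,1.5,0,-0.006,0,0,0,1.5,0,0,0,0,0,1,0,0,0,0,0,0.6,0,0,0,0,0,0,0,0,0]'

```text
clock: 8.57
tool_pos: [0.6321, -0.1622, 0.1007]
eef_rot: [0.707, 0.707, -0.001, -0.001]
contact_force: [-0.5, 0.0, -1.9]
opening: 0.561
```

```bash
python3 held.py cap52 1 0.023 pics/b2.png
```

```text
tcp [ 0.63211745 -0.16220073  0.10074135] rot [ 7.07116676e-01  7.07096175e-01 -7.53183305e-04 -6.62044554e-04] open mm 49.388683574270026
side p [(0.72, [307.3, 178.2, 324.2, 200.4])]
  fit [ 0.63270068 -0.15710281] 123.3 323 minus pad mm [3.00067818 3.3971922 ] z pct [0.0218455  0.05493499 0.07333343]
top p [(0.2, [180.0, 240.3, 208.7, 255.0])]
  fit [ 0.6325 -0.1638] 396.0 396 minus pad mm [0. 0.] z pct [0.0256736  0.11120066 0.12021628]
```

View pics/b2.png

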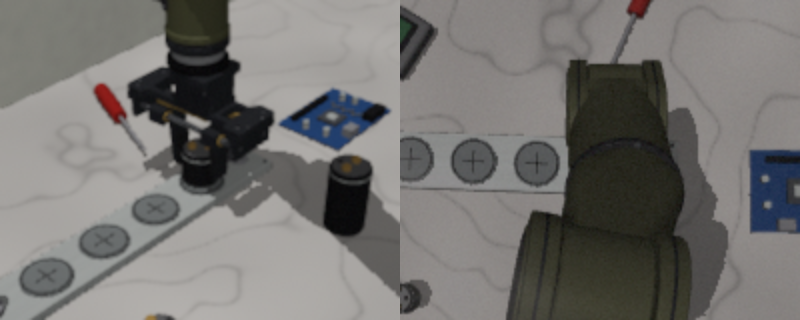

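The can sits over the pad with about 5 mm left to go. I'll set it down, release and back off, then measure with a clear view.

Emit:
carry_out --motion '[0,0,0.3,0,0,0,0,0,0.15,0,0,0,0,0,0,0,0,0]'

```text
clock: 9.15
tool_pos: [0.6323, -0.1622, 0.0967]
eef_rot: [0.707, 0.707, -0.001, -0.0]
contact_force: [-0.1, 0.5, -1.7]
opening: 0.559
```

Emit:
carry_out --motion '[0,0,0,0,0,0,0,0,0,0,0,0,0,0,0,0,0,0,0,0,0,0,0,0]' --hand 8.8

```text
clock: 9.65
tool_pos: [0.6325, -0.1622, 0.097]
eef_rot: [0.707, 0.707, -0.0, -0.0]
contact_force: [-0.1, 0.8, -1.0]
opening: 0.984
```

Emit:
carry_out --motion '[0,0,-3,0,0,0,0,0,-4,0,0,0,0,0,-5,0,0,0,0,0,-5,0,0,0,4.3,-3,0,0,0,0,4.3,-3,0,0,0,0,4.3,-3,0,0,0,0,4.3,-3,0,0,0,0]'

```text
clock: 10.65
tool_pos: [0.5116, 0.0111, 0.2672]
eef_rot: [0.707, 0.707, -0.0, -0.0]
contact_force: [1.3, 1.1, -0.2]
opening: 1.002
```

Emit:
carry_out --motion '[4.3,-3,0,0,0,0,4.3,-3,0,0,0,0,0,0,0,0,0,0]'

```text
clock: 11.02
tool_pos: [0.4503, 0.0996, 0.2673]
eef_rot: [0.704, 0.71, -0.0, -0.001]
contact_force: [0.3, -0.7, -0.6]
opening: 1.002
```

```bash
python3 held.py cap52 1 0.018 pics/b3.png
```

```text
tcp [0.4502934  0.09958052 0.26728033] rot [ 7.04154357e-01  7.10045531e-01 -4.36430718e-04 -1.33985050e-03] open mm 88.23825533476356
side p []
top p [(0.86, [345.8, 164.1, 366.0, 184.5])]
  fit [ 0.63481809 -0.16452909] 38.2 310 minus pad mm [ 2.31809109 -0.72908938] z pct [0.03640744 0.0634816  0.07092314]
```

View pics/b3.png

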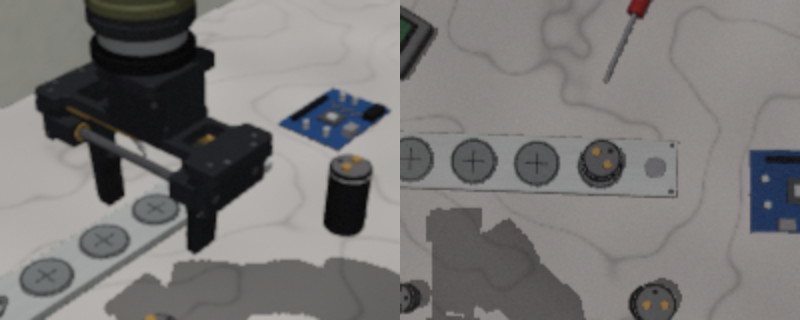

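cap52 stands on pad1 (top crop 602,160), with offsets of about +2.3 and −0.7 mm in the top view. Next is cap74.

Emit:
carry_out --motion '[-0.1,0.9,0,0,0,0,0,0,4,0,0,0,0,0,4,0,0,0,0,0,4,0,0,0,0,0,3,0,0,0,0,0,2.2,0,0,0,0,0,0,0,0,0]'

```text
clock: 12.1
tool_pos: [0.4617, 0.0938, 0.0935]
eef_rot: [0.708, 0.707, -0.002, -0.001]
contact_force: [-1.1, 0.3, -0.3]
opening: 0.995
```

Run:
```python
from h import *
s=monitor.get_state(); print(s["q"],s["tool_pos"],s["eef_rot"])
for n in("side",):
    S=snapshot(n)
    p,m,rr=mask(S,"cap52_center")
    if m is not None: x,f,a=fit([(S,m)],.025,.046,.018,[.631,-.16]); print("cap52 side",rr[0]["extent"],x,f,a,"minus pad mm",(x-[.6297,-.1605])*1e3)
cv2.imwrite("pics/c1.png",cv2.resize(S["frame"][150:330,200:400,::-1],None,fx=3,fy=3))
```

```text
[-0.28665947  0.89485021 -0.01952588  2.1585536   0.17035384  0.0928539
 -0.47007684] [0.46172075 0.09380415 0.0934987 ] [ 7.07641708e-01  7.06569556e-01 -1.54426608e-03 -5.39571616e-04]
cap52 side [311.8, 178.2, 326.2, 202.0] [ 0.62998455 -0.16490706] 117.09803921568628 323 minus pad mm [ 0.28454666 -4.40706444]
```

View pics/c1.png

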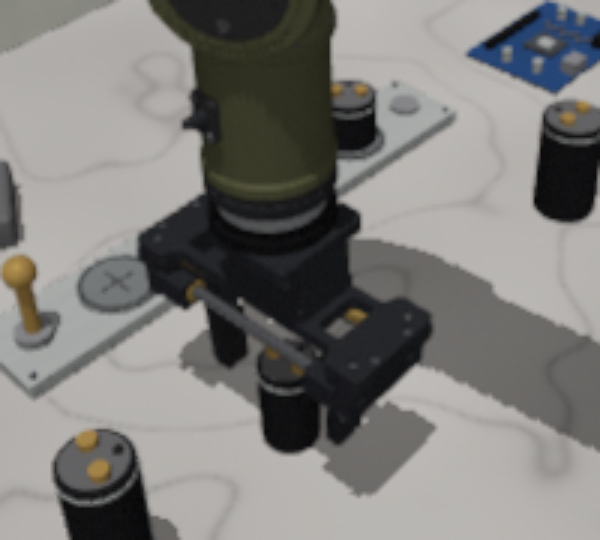

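The jaws straddle cap74 (crop 290,400), but the tool is about 5 mm off along y. I'll correct that and close.

Emit:
carry_out --motion '[0.45,-0.4,0,0,0,0,0,0,0,0,0,0]'

```text
clock: 12.45
tool_pos: [0.4574, 0.0999, 0.0958]
eef_rot: [0.707, 0.707, 0.0, -0.0]
contact_force: [0.3, 0.6, 0.8]
opening: 1.001
```

Emit:
carry_out --motion '[0,0,0,0,0,0,0,0,0,0,0,0,0,0,0,0,0,0,0,0,0,0,0,0,0,0,0,0,0,0,0,0,0,0,0,0]' --hand 3 --grip_force 20

```text
clock: 13.2
tool_pos: [0.4571, 0.0992, 0.0949]
eef_rot: [0.707, 0.707, -0.001, -0.0]
contact_force: [-1.3, 0.4, 0.3]
opening: 0.451
```

Emit:
carry_out --motion '[0,0,-1,0,0,0,0,0,-3,0,0,0,-0.6,0.7,-3,0,0,0,-4,4,0,0,0,0,-4,4,0,0,0,0,-4,4,0,0,0,0,-4,4,0,0,0,0,-1,1,0,0,0,0]'

```text
clock: 14.2
tool_pos: [0.6363, -0.0818, 0.1654]
eef_rot: [0.709, 0.705, -0.001, 0.002]
contact_force: [0.1, -0.3, -1.7]
opening: 0.448
```

Emit:
carry_out --motion '[0,0,0,0,0,0,0,0,0,0,0,0]'

```text
clock: 14.45
tool_pos: [0.6332, -0.0745, 0.1648]
eef_rot: [0.706, 0.708, -0.001, -0.002]
contact_force: [0.0, 0.2, -1.4]
opening: 0.445
```

Emit:
carry_out --motion '[-0.2,0.1,1.5,0,0,0,0,0,1.5,0,0,0,0,0,1,0,0,0,0,0,0.7,0,0,0,0,0,0.2,0,0,0,0,0,0,0,0,0,0,0,0,0,0,0]'

```text
clock: 15.32
tool_pos: [0.6357, -0.0787, 0.1163]
eef_rot: [0.707, 0.707, -0.0, 0.0]
contact_force: [0.6, -0.1, -2.3]
opening: 0.446
```

Emit:
carry_out --motion '[0.1,-0.1,0.1,0,0,0,0,0,0,0,0,0,0,0,0,0,0,0]'

```text
clock: 15.7
tool_pos: [0.6344, -0.0777, 0.1149]
eef_rot: [0.707, 0.707, -0.0, -0.0]
contact_force: [-0.5, -0.9, -1.5]
opening: 0.447
```

```bash
python3 held.py cap74 2 0.02
```

```text
tcp [ 0.63441539 -0.07769251  0.11494314] rot [ 7.07086338e-01  7.07127058e-01 -4.32098813e-04 -2.17073178e-04] open mm 39.36297268977452
side p [(0.52, [285.7, 186.7, 300.9, 212.4])]
  fit [ 0.63447794 -0.07818309] 207.2 283 minus pad mm [ 1.07793808 -2.18309402] z pct [0.02168364 0.05535894 0.08757804]
top p []
```

Good. I'll set it down with the last 2 mm, release and back off to cap96.

Emit:
carry_out --motion '[0.05,0,0.15,0,0,0,0,0,0.05,0,0,0,0,0,0,0,0,0]'

```text
clock: 16.27
tool_pos: [0.6344, -0.0771, 0.113]
eef_rot: [0.707, 0.707, -0.0, -0.0]
contact_force: [-1.3, 0.9, 1.1]
opening: 0.448
```

Emit:
carry_out --motion '[0,0,0,0,0,0,0,0,0,0,0,0,0,0,0,0,0,0,0,0,0,0,0,0]' --hand 8.8

```text
clock: 16.77
tool_pos: [0.6344, -0.0772, 0.1128]
eef_rot: [0.707, 0.707, -0.0, -0.0]
contact_force: [0.3, 0.1, -0.5]
opening: 0.876
```

Emit:
carry_out --motion '[0,0,-3,0,0,0,0,0,-5,0,0,0,0,0,-5,0,0,0,0,-4,0,0,0,0,0,-5,0,0,0,0,-4,-5,0,0,0,0,-4,-4,0,0,0,0,-4,0,0,0,0,0]'

```text
clock: 17.77
tool_pos: [0.4519, -0.1972, 0.2432]
eef_rot: [0.707, 0.707, -0.002, -0.002]
contact_force: [1.0, -0.4, -0.8]
opening: 1.002
```

Emit:
carry_out --motion '[-2.8,-0.7,0,0,0,0,0,0,0,0,0,0,0,0,0,0,0,0]'

```text
clock: 18.15
tool_pos: [0.4491, -0.223, 0.2432]
eef_rot: [0.707, 0.708, 0.0, -0.0]
contact_force: [0.9, 0.7, -0.7]
opening: 0.998
```

```bash
python3 held.py cap74 2 0.018; python3 held.py cap52 1 .018 pics/d1.png
```

```text
tcp [ 0.44913329 -0.22298061  0.24315329] rot [ 7.06655460e-01  7.07557682e-01  2.77096130e-05 -4.31350117e-04] open mm 87.95607147524136
side p [(0.63, [285.9, 182.6, 303.7, 216.4])]
  fit [ 0.63391676 -0.07716554] 50.2 439 minus pad mm [ 0.51675962 -1.1655418 ] z pct [0.02042724 0.06254362 0.09023356]
top p [(0.64, [313.1, 165.0, 332.6, 187.3])]
  fit [ 0.6352554  -0.07915902] 18.3 265 minus pad mm [-1.04459777 -0.25901586] z pct [0.01560674 0.08439664 0.09247696]
tcp [ 0.44919098 -0.22285777  0.24312786] rot [ 7.06243654e-01  7.07968701e-01 -2.15808165e-04 -4.17350153e-04] open mm 87.49058538545752
side p [(0.63, [306.9, 178.1, 326.3, 202.8])]
  fit [ 0.63132635 -0.16053371] 17.6 437 minus pad mm [ 1.62634984 -0.03370568] z pct [0.01587718 0.05092419 0.06823381]
top p [(0.57, [343.7, 166.0, 365.5, 184.6])]
  fit [ 0.63546906 -0.16328826] 22.0 331 minus pad mm [2.96905562 0.51173538] z pct [0.02848806 0.06334867 0.07002018]
```

View pics/d1.png

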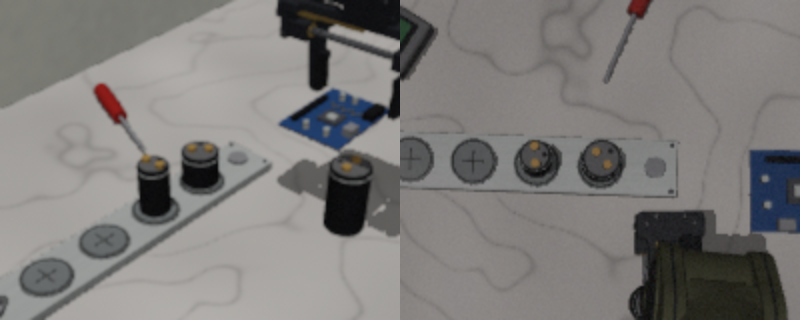

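cap74 is within about 1 mm of pad2's centre in both views, and cap52 is about 2 mm off pad1's in x. Next is cap96.

Emit:
carry_out --motion '[-0.25,-0.2,0,0,0,0,0,0,4,0,0,0,0,0,4,0,0,0,0,0,3,0,0,0,0,0,2.5,0,0,0,0,0,0,0,0,0,0,0,0,0,0,0]'

```text
clock: 19.42
tool_pos: [0.4468, -0.227, 0.1088]
eef_rot: [0.707, 0.707, -0.0, 0.0]
contact_force: [0.6, -0.7, -0.5]
opening: 0.999
```

Emit:
carry_out --motion '[0.1,0,0,0,0,0,0,0,0,0,0,0,0,0,0,0,0,0,0,0,0,0,0,0,0,0,0,0,0,0,0,0,0,0,0,0,0,0,0,0,0,0]' --hand 4 --grip_force 20

```text
clock: 20.3
tool_pos: [0.4465, -0.2258, 0.1083]
eef_rot: [0.707, 0.707, -0.001, -0.0]
contact_force: [-1.1, -0.4, 5.1]
opening: 0.583
```

Emit:
carry_out --motion '[0,0,-1,0,0,0,0,0,-3,0,0,0,0,0,-4,0,0,0,4,0,0,0,0,0,5,1,0,0,0,0,5,4,0,0,0,0,5,4,0,0,0,0,4.2,4,0,0,0,0]'

```text
clock: 21.3
tool_pos: [0.5753, 0.0064, 0.1879]
eef_rot: [0.707, 0.708, -0.001, -0.001]
contact_force: [1.3, -1.0, -3.7]
opening: 0.585
```

Emit:
carry_out --motion '[0,4,0,0,0,0,0,2,0,0,0,0,0,0,0,0,0,0,0,0,0,0,0,0]'

```text
clock: 21.8
tool_pos: [0.6331, 0.0037, 0.1873]
eef_rot: [0.707, 0.707, -0.002, -0.001]
contact_force: [-0.8, 0.9, -3.1]
opening: 0.584
```

Emit:
carry_out --motion '[0.3,0.45,1.5,0,0,0,0,0,1.5,0,0,0,0,0,1.5,0,0,0,0,0,0.9,0,0,0,0,0,0.4,0,0,0,0,0,0,0,0,0,0,0,0,0,0,0]'

```text
clock: 22.68
tool_pos: [0.6396, 0.0069, 0.1303]
eef_rot: [0.707, 0.707, -0.0, 0.0]
contact_force: [0.4, -0.1, -4.2]
opening: 0.582
```

Emit:
carry_out --motion '[0,0,0,0,0,0]'

```text
clock: 22.8
tool_pos: [0.6395, 0.0069, 0.1304]
eef_rot: [0.707, 0.707, -0.0, 0.0]
contact_force: [0.3, -0.3, -3.1]
opening: 0.588
```

```bash
python3 held.py cap96 3 0.02
```

```text
tcp [0.63953458 0.00689625 0.13038267] rot [ 7.07111955e-01  7.07101600e-01 -6.91805479e-05  7.74662072e-05] open mm 51.79448646600041
side p [(0.97, [252.0, 191.2, 277.3, 234.3])]
  fit [0.63938007 0.01130623] 298.2 688 minus pad mm [2.28007145 2.80623116] z pct [0.01372979 0.06712932 0.11584298]
top p []
```

Emit:
carry_out --motion '[-0.05,-0.2,0.25,0,0,0,0,0,0.15,0,0,0,0,0,0.05,0,0,0,0,0,0,0,0,0]'

```text
clock: 23.5
tool_pos: [0.6368, 0.0062, 0.1264]
eef_rot: [0.707, 0.707, -0.001, -0.0]
contact_force: [-3.3, -0.4, 5.4]
opening: 0.583
```

Emit:
carry_out --motion '[0,0,0,0,0,0,0,0,0,0,0,0,0,0,0,0,0,0,0,0,0,0,0,0]' --hand 8.8

```text
clock: 24.0
tool_pos: [0.6373, 0.0064, 0.1252]
eef_rot: [0.707, 0.707, -0.0, -0.0]
contact_force: [0.8, -0.0, -0.1]
opening: 0.991
```

Emit:
carry_out --motion '[0,0,-3,0,0,0,0,0,-5,0,0,0,0,0,-5,0,0,0,4,-3,0,0,0,0,5,-4,0,0,0,0,5,-4,0,0,0,0,5,-4,0,0,0,0,4.6,-3.2,0,0,0,0]'

```text
clock: 25.0
tool_pos: [0.4566, 0.2405, 0.2556]
eef_rot: [0.707, 0.707, -0.0, -0.0]
contact_force: [1.0, 0.1, -0.5]
opening: 0.998
```

Emit:
carry_out --motion '[0,0,0,0,0,0,0,0,0,0,0,0]'

```text
clock: 25.25
tool_pos: [0.4587, 0.2382, 0.2555]
eef_rot: [0.707, 0.707, -0.001, 0.0]
contact_force: [-0.4, -0.2, 0.6]
opening: 0.999
```

```bash
python3 held.py cap96 3 0.018 pics/e1.png; python3 held.py cap120 4 0
```

```text
tcp [0.45865114 0.23824166 0.2555001 ] rot [ 7.07202447e-01  7.07010861e-01 -5.40090642e-04  2.23107171e-04] open mm 88.04360729226671
side p [(0.65, [254.3, 189.6, 278.6, 224.2])]
  fit [ 0.64710454 -0.00066393] 309.0 645 minus pad mm [10.00454426 -9.16392803] z pct [0.04531587 0.09629954 0.11272229]
top p []
tcp [0.45922299 0.23718875 0.25538271] rot [ 7.08253591e-01  7.05957862e-01 -5.72472927e-04  1.42532141e-04] open mm 87.86555670469086
side p [(0.59, [217.6, 295.0, 254.9, 356.3])]
  fit [0.6408 0.0932] 1541.0 1541 minus pad mm [0. 0.] z pct [0.00607553 0.08407955 0.11881626]
top p [(0.84, [178.8, 238.2, 210.7, 254.4])]
  fit [0.6435 0.09  ] 488.0 488 minus pad mm [0. 0.] z pct [-0.00218999  0.10954474  0.12020028]
```

View pics/e1.png

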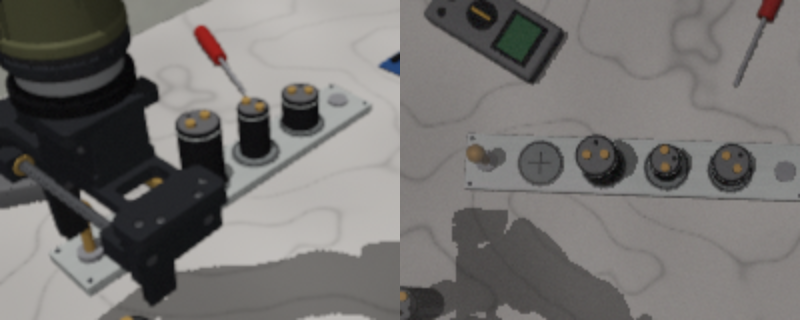

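cap96 stands on pad3 (top crop 600,160). The arm hides part of it in the side view, so I'll measure it later. Now cap120.

Emit:
carry_out --motion '[0.45,-0.3,1,0,0,0,0,0,4,0,0,0,0,0,4,0,0,0,0,0,3.3,0,0,0,0,0,0,0,0,0,0,0,0,0,0,0,0,0,0,0,0,0]'

```text
clock: 26.52
tool_pos: [0.4557, 0.2437, 0.1337]
eef_rot: [0.707, 0.707, 0.001, -0.0]
contact_force: [0.3, 0.6, 0.5]
opening: 0.999
```

Run:
```python
from h import *
s=monitor.get_state(); print(s["tool_pos"],s["eef_rot"])
S=snapshot("top"); p,m,rr=mask(S,"cap96_center"); print([(q["p"],q["extent"]) for q in rr])
if m is not None: x,f,a=fit([(S,m)],.026,.09,.018,[.64,.005]); print(x,f,a,(x-[.64,.0052])*1e3)
```

```text
[0.45569557 0.24372726 0.1337375 ] [ 7.07127741e-01  7.07085400e-01  7.71291760e-04 -1.65289034e-05]
[(0.7, [279.1, 162.1, 300.4, 186.3])]
[0.63750527 0.00606976] 48.72941176470588 414 [-2.4947327   0.86976377]
```

Emit:
carry_out --motion '[-0.1,0,0,0,0,0,0,0,0,0,0,0,0,0,0,0,0,0,0,0,0,0,0,0,0,0,0,0,0,0,0,0,0,0,0,0,0,0,0,0,0,0]' --hand 3.5 --grip_force 20

```text
clock: 27.5
tool_pos: [0.4549, 0.2423, 0.1324]
eef_rot: [0.707, 0.707, -0.001, -0.0]
contact_force: [-0.7, -0.1, -0.4]
opening: 0.494
```

Emit:
carry_out --motion '[0,0,-1,0,0,0,0,0,-3,0,0,0,0,0,-4,0,0,0,-2,1,0,0,0,0,-4,3,0,0,0,0,-4,4,0,0,0,0,-4,4,0,0,0,0,-1.1,4,0,0,0,0]'

```text
clock: 28.5
tool_pos: [0.6161, 0.086, 0.2126]
eef_rot: [0.709, 0.705, -0.002, 0.001]
contact_force: [0.1, 0.5, -2.6]
opening: 0.499
```

Emit:
carry_out --motion '[0,2.5,0,0,0,0,0,0,0,0,0,0,0,0,0,0,0,0]'

```text
clock: 28.88
tool_pos: [0.6387, 0.0915, 0.2121]
eef_rot: [0.707, 0.707, -0.001, -0.001]
contact_force: [0.4, 0.1, -3.0]
opening: 0.491
```

Emit:
carry_out --motion '[0,0.2,1.5,0,0,0,0,0,1.5,0,0,0,0,0,1.5,0,0,0,0,0,0.9,0,0,0,0,0,0.4,0,0,0,0,0,0,0,0,0,0,0,0,0,0,0,0,0,0,0,0,0]'

```text
clock: 29.88
tool_pos: [0.6424, 0.0913, 0.1548]
eef_rot: [0.707, 0.707, -0.0, 0.0]
contact_force: [-0.1, -1.0, -4.0]
opening: 0.49
```

```bash
python3 held.py cap120 4 0.022 pics/f1.png
```

```text
tcp [0.64239354 0.09131954 0.15482709] rot [ 7.07136575e-01  7.07076981e-01 -7.61219641e-05  2.21333015e-05] open mm 43.176834422724596
side p [(0.6, [218.3, 202.1, 248.3, 248.1])]
  fit [0.64360313 0.09451763] 444.8 649 minus pad mm [2.80313492 1.31763458] z pct [0.0250339  0.0713897  0.13543107]
top p [(0.6, [258.7, 169.3, 263.6, 179.4])]
  fit [0.64521114 0.09467156] 333.3 66 minus pad mm [1.71113722 4.67155892] z pct [0.03341732 0.08388585 0.13117525]
```

View pics/f1.png

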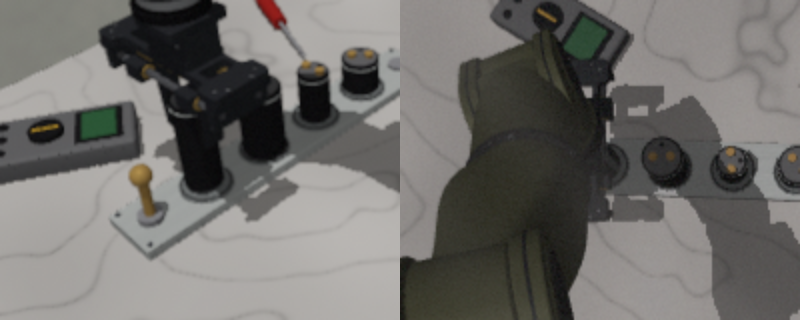

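cap120 is over pad4, upright and beside the post (side crop 200,185). I'll set it down, release, lift and retreat towards the robot.

Emit:
carry_out --motion '[0,-0.1,0.25,0,0,0,0,0,0.15,0,0,0,0,0,0.05,0,0,0,0,0,0,0,0,0]'

```text
clock: 30.58
tool_pos: [0.6409, 0.0913, 0.1504]
eef_rot: [0.707, 0.707, -0.001, -0.0]
contact_force: [-3.6, -0.6, 6.0]
opening: 0.496
```

Emit:
carry_out --motion '[0,0,0,0,0,0,0,0,0,0,0,0,0,0,0,0,0,0,0,0,0,0,0,0]' --hand 8.8

```text
clock: 31.08
tool_pos: [0.6412, 0.0913, 0.1497]
eef_rot: [0.707, 0.707, -0.0, -0.0]
contact_force: [0.4, -0.3, 0.4]
opening: 0.924
```

Emit:
carry_out --motion '[0,0,-3,0,0,0,0,0,-5,0,0,0,0,0,-5,0,0,0,4,-3,0,0,0,0,5,-4,0,0,0,0,5,-4,0,0,0,0,5,-4,0,0,0,0,5,-4,0,0,0,0]'

```text
clock: 32.08
tool_pos: [0.4538, 0.328, 0.2801]
eef_rot: [0.707, 0.707, -0.0, -0.0]
contact_force: [-0.5, 0.7, -0.4]
opening: 0.999
```

Emit:
carry_out --motion '[5,-2,0,0,0,0,5,-2,0,0,0,0,5,-2,0,0,0,0,5,-2,0,0,0,0,0,0,0,0,0,0]'

```text
clock: 32.7
tool_pos: [0.3705, 0.5317, 0.2797]
eef_rot: [0.704, 0.71, 0.0, -0.003]
contact_force: [-0.5, -0.1, 0.3]
opening: 0.998
```

```bash
for a in "cap52 1" "cap74 2" "cap96 3" "cap120 4"; do set -- $a; python3 held.py $1 $2 0.018 pics/g$2.png | grep -v tcp; done
python3 - <<'E'
import cv2,numpy as np
cv2.imwrite("pics/g.png",np.vstack([cv2.imread("pics/g3.png")]))
E
```

```text
side p [(0.62, [306.6, 179.0, 332.2, 200.8]), (0.33, [283.6, 181.2, 301.0, 212.7])]
  fit [ 0.63091377 -0.1599353 ] 39.9 415 minus pad mm [1.21376991 0.56469917] z pct [0.00392943 0.05274152 0.06853669]
top p [(0.68, [342.6, 164.6, 361.8, 185.9])]
  fit [ 0.63453456 -0.16219369] 22.7 359 minus pad mm [2.03456359 1.60631303] z pct [0.01545452 0.06278412 0.07081621]
side p [(0.95, [286.0, 181.3, 304.4, 216.2])]
  fit [ 0.63296361 -0.07620594] 33.6 477 minus pad mm [-0.4363946  -0.20594134] z pct [0.01643273 0.0605891  0.08972176]
top p [(0.72, [315.2, 167.1, 327.9, 188.0])]
  fit [ 0.63557889 -0.07850311] 23.5 239 minus pad mm [-0.72111037  0.39689429] z pct [0.02129309 0.08495811 0.09306876]
side p [(0.6, [253.3, 192.7, 279.9, 233.0])]
  fit [0.63603955 0.00828201] 45.6 973 minus pad mm [-1.0604503  -0.21799438] z pct [0.01631344 0.07826314 0.11191686]
top p [(0.75, [280.1, 162.5, 298.2, 183.2])]
  fit [0.63838013 0.00585979] 51.0 412 minus pad mm [-1.61987305  0.65979004] z pct [0.03589986 0.10676731 0.11440862]
side p [(0.55, [222.3, 198.9, 248.7, 254.0]), (0.39, [202.1, 234.4, 218.1, 267.9])]
  fit [0.64029724 0.09440648] 64.3 1082 minus pad mm [-0.50275624  1.20648265] z pct [0.0167461  0.08907497 0.13604509]
top p [(0.67, [242.0, 162.0, 268.0, 181.7])]
  fit [0.64125863 0.0916459 ] 29.0 430 minus pad mm [-2.24136947  1.64590278] z pct [0.0150502  0.12930532 0.13814711]
```

View pics/g.png

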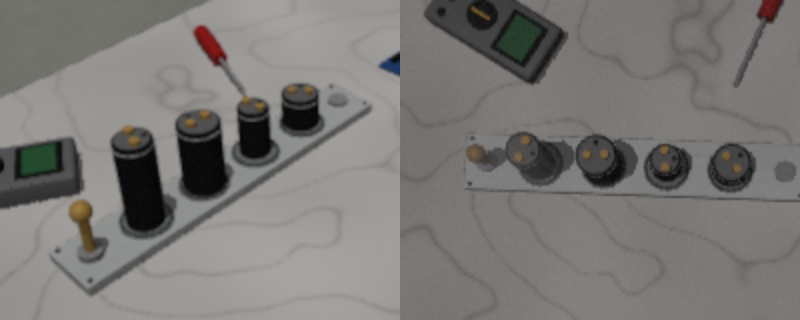

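All four stand upright, tallest next to the post and then descending, each within about 2–3 mm of its pad's centre in both views. The arm is clear, so I'm handing in.

```bash
python3 -c "
from plant import workorder
print(workorder.finish_job())"
```

```text
the job is handed in; nothing more can be done
None
```

All four capacitors are standing on the rack in the order you asked for: cap120 on pad4 next to the brass post, then cap96 on pad3, cap74 on pad2 and cap52 on pad1. I handed the job in at about 33 s on the robot's clock. It gave no verdict, so the checks below are my own.

**Final checks:** in both cameras all four stand upright and released, with the arm well clear. Each fitted position is within about 3 mm of its pad's centre: cap74 under 1 mm, cap96 1–2 mm, and cap52 and cap120 1–3 mm. The measured tops sit one pad height (18 mm) above the capacitors' own heights. The circuit board was not approached.

**What disagreed or went off plan:**
- **Camera offset:** the two cameras differed by about 3 mm in absolute position, so I compared each capacitor with its pad within the same picture.
- **Fits with the arm in the way:** fits taken while the arm hid part of a can were off by up to about 10 mm. I dropped them and repeated the measurements with the arm out of view.
- **cap52 grasp:** it stood at the inner limit of the arm's reach, so the gripper closed about 10 mm off centre and pushed it a little on the bench before lifting. It stayed upright.

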